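Put the garlic away and slide the keeper's lid home

ROBOT

A 6-joint arm with a two-finger parallel gripper is mounted at the origin on a cart in front of the work surface, level with it; the furniture and walls round the work are solid. World frame = base frame: x ahead of the robot, y to its left, z up, the work surface at z = 0. Lengths are in m, angles in degrees, forces in N, time in s.
With the tool pointing down it reaches from about 0.4 to 0.825 m from the base axis. Payload 7 kg.
Tool frame: the origin (TCP) lies at the centre of the arm's flange, where the gripper is bolted on; the fingertips stand 178 mm ahead of it and the grasp point (between the pads) lies 159 mm ahead of it (tip_reach is the distance from the TCP to the fingertips, in m); z points along the fingers, y is the line along which they close (so a half turn about z gives the same grasp; the last joint's range is limited). The gripper opens to 88 mm and grips with 3 to 60 N. Pads are 19 mm wide; open, the fingers measure 130 mm over their backs; the gripper's body (78 mm by 193 mm) begins 47 mm behind the grasp point.
Start: joints at [-52.305, 20.546, 0.682, 0, -70.136, -16.507], TCP at [0.244, -0.629, 0.405] pointing down, gripper open.
Joint ranges: [-176.03, 176.03], [-82.01, 121.73], [-58.28, 71.71], [-173.87, 95.51], [-174.79, -0.11], [-173.66, 173.66]. Speed limits (degrees/s): [136.94, 136.94, 172.46, 180, 180, 180].

INTERFACE

Orientations are given as [roll, pitch, yaw] about the fixed x, y, z axes, in that order (R = Rz(yaw) Ry(pitch) Rx(roll)).
In Python, from plant import * gives the robot as it stands.
- The arm moves only by the shell command python3 -m handwheel 'ROWS'. ROWS is JSON, a list of rows, each a list of 7 numbers: the opening, from -1 (shut) to 1 (fully open), then the shift along the tool's x, y, z as a fraction of full scale, then the turn, a rotation vector about the tool's x, y, z as a fraction of full scale. A call has 1 to 5 rows; each row shifts and turns the commanded pose from where the row before left it, along the tool's axes as they then stand; what a row does not reach is not made up. Full scale, the value 1, is 0.025 m for a shift and 6 degrees for a turn. A row lasts 1/8 s, in which the tool goes at most 62.5 mm and 10.7 degrees, less where a joint would pass 70% of its speed; a pose out of reach is approached as far as the arm can. A call with a number of a shift or a turn outside -1 to 1 is refused whole. A call with a gripper value outside its range is refused whole. The fingers move at their own pace and stop on an object; the grip force is fixed at half the most. Time passes only in rows, so rows that do not move let the fingers close. It gives the time, the measured TCP pose, the force, the opening and the grip force at its end, in the units of the state.
- get_obs(): the state, without advancing time (a new reading comes with each control period).
- snapshot(name): name is "scene" or "top" or "wrist"; returns a dict with "color" (420x560x3 uint8, red, green, blue), "fx", "fy", "cx", "cy" (pixels), "k1" (the pictures are not rectified: a ray, as slopes to the right and down, at radius r is drawn at 1 + k1 r^2 times it, then the intrinsics apply), "R" (3x3) and "t" (3): a world point X has camera coordinates R X + t; the wrist camera has in their place "tool_from_camera" (4x4, takes a point from camera to tool coordinates, whose origin is the TCP and whose axes are the flange's). Camera axes: x right, y down, z forward; pixel columns grow to the right and rows downward; lengths in m; the calibration is good to about 2 mm. A picture is of the moment at which its call begins: read the wrist's pose just before it. There is no depth.
- close_job(): hands the job in; it is judged then, once.
The state is a dict: "clock": time; "joint_pos": joint angles; "qvel": joint speeds; "tau": joint torques, N m; "tool_pos": TCP position; "orientation": TCP orientation; "force": force on the tool from outside, world axes, zero at the start; "moment": the same for the moment, N m; "opening": finger opening in m; "gripper_force": force on a finger pad.
Only numpy, scipy, OpenCV 4.12 (cv2) and the standard library are available. Lean on these libraries where they do the work, as an engineer would, in place of code of your own. Each camera call takes 0.05 s, during which the arm holds its last target. There are 200 camera calls.

TASK

Put the garlic bulb into the open well of the wooden garlic keeper, then close the well: slide the dark lid along the keeper's top, never lifting it off, until it drops into the recess round the well and lies flat and fully home. Leave the other things on the worktop where they are, and let go of everything.

Things in the scene. Friction and masses are not known exactly. Their poses are not given: they have to be found in the camera images.
- keeper: Garlic keeper: a pale wooden box fixed to the worktop, 163 (its x) x 268 (its y) x 84 mm high. Origin: centre of its underside, z up. Its +y end holds an open well, its -y end is a solid flat deck at the full height of 84 mm. Its yaw is within about 0.2 rad of the world's.
- keeper_well (a point): Centre of the well's mouth, level with the keeper's flat top (z 84 mm), 71 mm along +y from the keeper's origin; axes as the keeper's. Round it is the lid's recess, 135 (x) x 97 (y) mm, 8 mm deep, upright walls; its floor is a ledge about 10 mm wide all round. Inside the ledge the well is 114 (x) x 78 (y) mm, its floor 72 mm below this point.
- lid: Loose dark wooden lid, about 0.25 kg: plate 130 (its x) x 92 (its y) x 8 mm. Origin: centre of its underside, z up. Starts flat on the deck, its centre 112 to 135 mm from the well's centre towards the keeper's -y, up to 12 mm off in x, turned up to 0.25 rad. Fits the recess with 2.5 mm to spare a side, its top then flush. Free to fall, it drops in by its own weight, leading edge first.
- lid_handle (a point): Point in the lid's handle, 25 mm above the lid's underside, over its centre. The handle is a solid steel rib along the lid's x: 80 mm long (x), 12 mm wide (y), its top 39 mm above the lid's underside; it stands on the lid's top.
- garlic: Loose garlic bulb, whitish pink, about 55 x 58 mm, 56 mm high, widest about 25 mm up, pointed at the top. Origin: centre of its underside. It stands upright on the worktop in front of the hob, to the left of the keeper.
- onion: Bystander: brown onion, about 62 mm wide, 68 mm high, standing near the garlic. Origin: centre of its underside.
- tumbler: Bystander: clear glass tumbler, 50 mm wide, 58 mm high. Origin: centre of its underside.
- salt: Bystander: white salt shaker, 44 mm wide, 90 mm high, behind the keeper. Origin: centre of its underside.
- spice: Bystander: spice jar with a yellow cap, 42 mm wide, 96 mm high, behind the keeper. Origin: centre of its underside.
Mind the look-alikes: they are no part of the job. Leave any red or yellow look-alike of the garlic alone.

How it is judged:
By the outcome, as a careful person would: the job done as asked, in the order asked, and still so for the second after the job is handed in, with the robot touching nothing.
It also fails if it takes over 58 s, if anything falls off the work surface, if the arm or the gripper's body presses on something with over 40 N, if the wrist force passes 120 N, or if a joint passes its speed limit or range.

## Working session

There is one attempt and no reset: what is moved stays moved. The work goes in short steps, Python scripts to look and compute and a shell command to move; the robot and the scene stay as the last step left them, time stands still between calls to the robot, and variables do not carry over. Pictures are saved under pics/ and viewed, at most 10 in all, crops included, and the job is handed in when it is done.

```bash
ls; mkdir -p pics
python3 - <<'E'
from plant import *
import cv2,numpy as np
o=get_obs();print({k:np.round(v,3).tolist() for k,v in o.items()})
a=[snapshot(n) for n in("scene","top")]
for n,s in zip(("scene","top"),a):
    cv2.imwrite(f"pics/{n}0.png",s["color"][:,:,::-1]);print(n,{k:np.round(v,4).tolist() for k,v in s.items() if k!="color"})
s=snapshot("wrist");print(s["tool_from_camera"],s["fx"],s["k1"])
E
```

```text
pics
{'clock': 0.0, 'joint_pos': [-52.304, 20.592, 0.635, -0.02, -70.136, -16.507], 'qvel': [-0.04, 0.095, -0.029, -0.009, 0.077, -0.027], 'tau': [-0.0, -58.271, 29.304, 6.997, 0.007, -0.0], 'tool_pos': [0.244, -0.629, 0.404], 'orientation': [179.905, -0.008, -158.818], 'force': [-0.925, 0.326, -0.217], 'moment': [0.031, -0.008, -0.011], 'gripper_force': 0.0, 'opening': 0.088}
scene {'fx': 427.306, 'fy': 427.306, 'cx': 276.4714, 'cy': 212.2819, 'k1': -0.1311, 'R': [[0.9998, 0.0177, 0.0001], [0.0109, -0.6139, -0.7893], [-0.0139, 0.7892, -0.614]], 't': [-0.5824, 0.0769, 1.4866]}
top {'fx': 395.7034, 'fy': 395.7034, 'cx': 278.1155, 'cy': 212.8903, 'k1': 0.0261, 'R': [[-0.0039, -0.9999, -0.0093], [-0.9857, 0.0054, -0.1687], [0.1687, 0.0085, -0.9856]], 't': [0.0388, 0.6199, 1.217]}
[[-1.67335996e-05 -9.59417098e-01 -2.81990838e-01  7.51117171e-02]
 [ 9.99999618e-01  2.30476214e-04 -8.43489865e-04  1.74038833e-03]
 [ 8.74250779e-04 -2.81990744e-01  9.59416727e-01  2.02168972e-02]
 [ 0.00000000e+00  0.00000000e+00  0.00000000e+00  1.00000000e+00]] 360.6245383914657 -0.03963186058111324
```

View pics/top0.png

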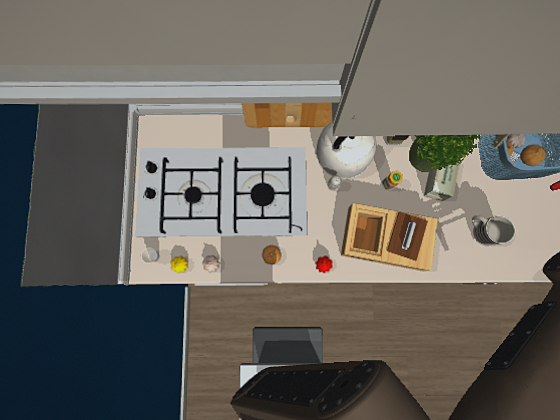

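View pics/scene0.png

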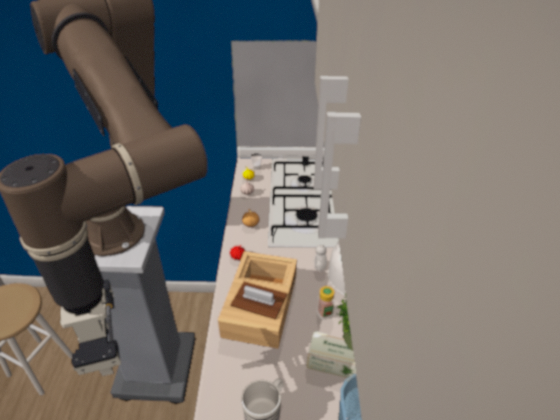

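Candidates in top: yellow look-alike (180,265), whitish-pink (211,264), red (324,264), and the onion (271,255). The whitish-pink one at (211,264) fits the garlic. I'll confirm it in an enlarged crop together with the keeper.

```bash
cat > h.py <<'E'
from plant import *
import cv2,numpy as np
from scipy.spatial.transform import Rotation as Ro
def ray(s,uv):
    K=np.array([[s["fx"],0,s["cx"]],[0,s["fy"],s["cy"]],[0,0,1]])
    p=cv2.undistortPoints(np.array([[uv]],float),K,np.array([s["k1"],0,0,0,0.]))[0,0]
    return np.array([p[0],p[1],1.])
def ext(s,o=None):
    "R_wc, camera centre"
    if "R" in s: R=np.array(s["R"]);return R.T,-R.T@np.array(s["t"])
    W=Ro.from_euler("xyz",o["orientation"],degrees=True).as_matrix();T=np.array(s["tool_from_camera"])
    return W@T[:3,:3],W@T[:3,3]+np.array(o["tool_pos"])
def hit(s,uv,z,o=None):
    R,c=ext(s,o);d=R@ray(s,uv);return c+d*(z-c[2])/d[2]
E
python3 - <<'E'
from h import *
s=snapshot("top");im=s["color"][:,:,::-1]
a=cv2.resize(im[235:285,135:335],None,fx=4,fy=4,interpolation=cv2.INTER_CUBIC)
b=cv2.resize(im[200:275,335:445],None,fx=5,fy=5,interpolation=cv2.INTER_CUBIC)
b=cv2.copyMakeBorder(b,0,0,0,250,cv2.BORDER_CONSTANT)
cv2.imwrite("pics/crop1.png",np.vstack([a,b]))
for n,uv,z in [("garlic",(211,264),.03),("yellow",(180,265),.03),("onion",(271,255),.03),("red",(324,264),.03)]: print(n,hit(s,uv,z).round(3))
E
```

```text
garlic [0.459 0.251 0.03 ]
yellow [0.457 0.35  0.03 ]
onion [0.487 0.059 0.03 ]
red [ 0.458 -0.11   0.03 ]
```

View pics/crop1.png

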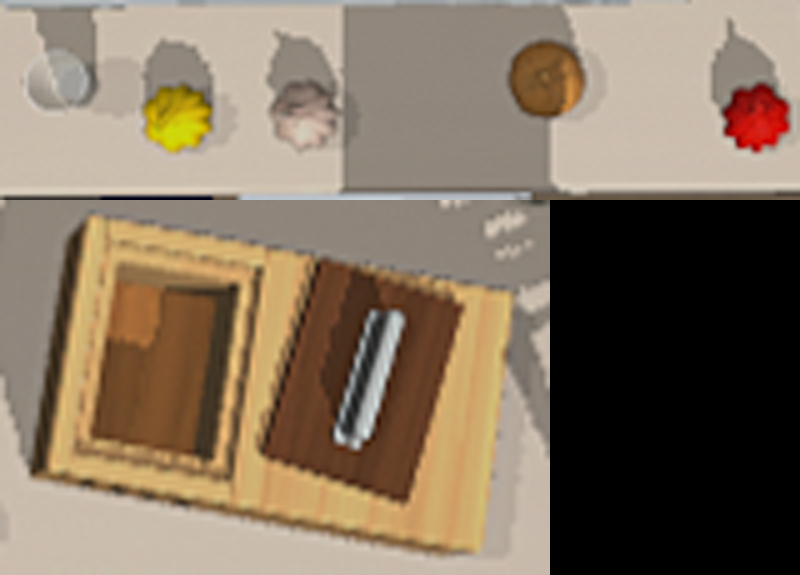

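The whitish-pink bulb is the garlic (crop (303,115), i.e. pixel (211,264)). The red and yellow ones are look-alikes. The keeper corners and the lid corners are clear in the lower crop.

```bash
cat >> h.py <<'E'
def fit(P,Q):
    "2D rigid: model P -> world Q; returns yaw(rad), t, residuals"
    P=np.array(P);Q=np.array(Q)[:,:2];p=P.mean(0);q=Q.mean(0);a=P-p;b=Q-q
    y=np.arctan2((a[:,0]*b[:,1]-a[:,1]*b[:,0]).sum(),(a*b).sum())
    c,s_=np.cos(y),np.sin(y);R=np.array([[c,-s_],[s_,c]])
    return y,q-R@p,np.linalg.norm(a@R.T-b,axis=1)
def rect(w,l): return [(w/2,l/2),(w/2,-l/2),(-w/2,-l/2),(-w/2,l/2)]  # +x+y(top left in top view), clockwise
E
python3 - <<'E'
from h import *
s=snapshot("top")
f=lambda c,z:[hit(s,(335+x/5,200+(y-200)/5),z) for x,y in c]
for n,m,c,z in[("keeper",rect(.163,.268),[(97,217),(512,290),(478,552),(50,470)],.084),
 ("recess",rect(.135,.097),[(108,240),(264,265),(234,482),(77,448)],.084),
 ("lid",rect(.130,.092),[(318,258),(464,303),(408,502),(262,452)],.092)]:
    y,t,r=fit(m,f(c,z));print(n,np.degrees(y).round(2),t.round(4),r.round(4))
    if n=="keeper":print(" well",(t+.071*np.array([-np.sin(y),np.cos(y)])).round(4))
h=f([(385,310),(348,445)],.123);print("handle",np.round(h,4))
E
```

```text
keeper -11.11 [ 0.5402 -0.314 ] [0.0058 0.0038 0.0042 0.0022]
 well [ 0.5539 -0.2443]
recess -10.71 [ 0.5547 -0.2457] [0.0013 0.0006 0.0013 0.0019]
lid -18.83 [ 0.5408 -0.3604] [0.0019 0.0007 0.0008 0.0018]
handle [[ 0.5782 -0.3661  0.123 ]
 [ 0.4974 -0.3394  0.123 ]]
```

```bash
python3 -m handwheel '[[1,-1,0,0,0,0,-1],[1,-1,0,0,0,0,-1],[1,-1,0,0,0,0,-1],[1,-1,0,0,0,0,-1],[1,-1,0,0,0,0,-1]]'
python3 -m handwheel '[[1,-1,0,0,0,0,-1],[1,-1,0,0,0,0,-1],[1,-1,0,0,0,0,-1],[1,-1,0,0,0,0,-1],[1,-1,0,0,0,0,-0.65]]'
```

```text
clock: 0.88
tool_pos: [0.3481, -0.5612, 0.4044]
orientation: [180.0, 0.0, -128.6]
force: [-0.3, -0.6, -0.2]
opening: 0.0875
gripper_force: 0.0
clock: 1.5
tool_pos: [0.4035, -0.4506, 0.4045]
orientation: [180.0, 0.0, -100.8]
force: [0.1, -0.3, -0.6]
opening: 0.0877
gripper_force: 0.0
```

```bash
python3 -m handwheel '[[1,-1,0,0,0,0,0],[1,-1,0,0,0,0,0],[1,-1,0,0,0,0,0],[1,-1,0,0,0,0,0],[1,-1,0,0,0,0,0]]' >/dev/null
python3 -m handwheel '[[1,-1,0.1,0,0,0,0],[1,-1,0.1,0,0,0,0],[1,-1,0.1,0,0,0,0],[1,-1,0.1,0,0,0,0],[1,-1,0.1,0,0,0,0]]' |head -3
python3 -m handwheel '[[1,-1,0.1,0,0,0,0],[1,-1,0.1,0,0,0,0],[1,-1,0.1,0,0,0,0],[1,-1,0.1,0,0,0,0],[1,-1,0.1,0,0,0,0]]'>/dev/null
python3 -m handwheel '[[1,-1,0.2,0,0,0,0],[1,-1,0.2,0,0,0,0],[1,-1,0.2,0,0,0,0],[1,-1,0.2,0,0,0,0],[1,-1,0.2,0,0,0,0]]' | head -3
python3 -m handwheel '[[1,-1,0.1,0.8,0,0,0],[1,-1,0.1,0.8,0,0,0],[1,-1,0.1,0.8,0,0,0],[1,-0.5,0.1,0.8,0,0,0],[1,0,0,0.8,0,0,0]]'
python3 - <<'E'
from h import *
o=get_obs();s=snapshot("wrist");cv2.imwrite("pics/w1.png",s["color"][:,:,::-1])
print(o["tool_pos"],o["orientation"],hit(s,(280,210),0,o))
import pickle;pickle.dump((s,o),open("w1.pkl","wb"))
E
```

```text
clock: 2.75
tool_pos: [0.4381, -0.2027, 0.4047]
orientation: [-180.0, 0.0, -100.9]
clock: 4.0
tool_pos: [0.4485, 0.0499, 0.4048]
orientation: [-180.0, 0.0, -100.9]
clock: 4.62
tool_pos: [0.4555, 0.1378, 0.304]
orientation: [-180.0, 0.0, -100.8]
force: [0.4, -0.2, -0.1]
opening: 0.0879
gripper_force: 0.0
[0.45548037 0.13778436 0.3040446 ] [-1.79990011e+02  1.16001465e-02 -1.00839946e+02] [0.463495   0.14983799 0.        ]
```

View pics/w1.png

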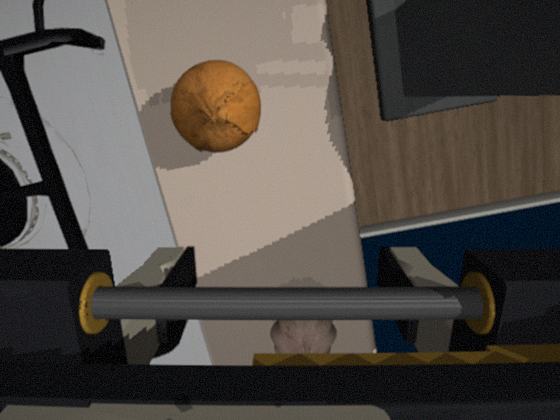

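The garlic shows at (304,337), partly behind the bar, and the onion at (216,106).

Run:
```python
from h import *
import pickle
s,o=pickle.load(open("w1.pkl","rb"))
print("garlic",hit(s,(304,337),.028,o),"onion",hit(s,(216,106),.034,o))
W=Ro.from_euler("xyz",o["orientation"],degrees=True).as_matrix()
for g in ([.458,.251,.19],hit(s,(304,337),.028,o)):
    g=np.array(g);g[2]=.189;print(((W.T@(g-o["tool_pos"]))/.025).round(2))
```

```text
garlic [0.46311877 0.25390024 0.028     ] onion [0.48897696 0.059952   0.034     ]
[-4.47  0.75  4.6 ]
[-4.62  0.57  4.6 ]
```

```bash
python3 -m handwheel '[[1,-1,0.1,0,0,0,0],[1,-1,0.1,0.2,0,0,0],[1,-1,0.1,0.4,0,0,0],[1,-1,0.2,0.4,0,0,0],[1,-0.55,0.12,0.5,0,0,0]]'>/dev/null
python3 -m handwheel '[[1,0,0,0.8,0,0,0],[1,0,0,0.8,0,0,0],[1,0,0,0.8,0,0,0],[1,0,0,0.7,0,0,0],[1,0,0,0,0,0,0]]'
python3 -m handwheel '[[-1,0,0,0,0,0,0],[-1,0,0,0,0,0,0],[-1,0,0,0,0,0,0],[-1,0,0,0,0,0,0],[-1,0,0,0,0,0,0]]'
```

```text
clock: 5.92
tool_pos: [0.4612, 0.2512, 0.1879]
orientation: [179.9, -0.2, -100.9]
force: [0.1, 0.4, 1.0]
opening: 0.0875
gripper_force: 0.0
clock: 6.55
tool_pos: [0.4618, 0.2516, 0.1901]
orientation: [-180.0, 0.0, -100.9]
force: [-1.9, -0.2, 5.1]
opening: 0.0525
gripper_force: 30.0
```

```bash
python3 -m handwheel '[[-1,0,0,-1,0,0,0],[-1,0,0,-1,0,0,0],[-1,0,0,-1,0,0,0],[-1,0,0,-1,0,0,0],[-1,0.5,-0.2,-1,0,0,0]]'
python3 -m handwheel '[[-1,1,-0.4,-1,0,0,0],[-1,1,-0.4,-0.5,0,0,0],[-1,1,-0.4,0,0,0,0],[-1,1,-0.4,0,0,0,0],[-1,1,-0.4,0,0,0,0]]'>/dev/null
python3 -m handwheel '[[-1,1,-0.4,0,0,0,0],[-1,1,-0.4,0,0,0,0],[-1,1,-0.4,0,0,0,0],[-1,1,-0.4,0,0,0,0],[-1,1,-0.4,0,0,0,0]]'>/dev/null
python3 -m handwheel '[[-1,1,-0.4,0,0,0,0],[-1,1,-0.4,0,0,0,0],[-1,1,-0.4,0,0,0,0],[-1,1,-0.4,0,0,0,0],[-1,0,0,0,0,0,0]]'
python3 - <<'E'
from h import *
import pickle
o=get_obs();s=snapshot("wrist");cv2.imwrite("pics/w2.png",s["color"][:,:,::-1])
pickle.dump((s,o),open("w2.pkl","wb"))
E
```

```text
clock: 7.18
tool_pos: [0.4642, 0.2385, 0.3154]
orientation: [-180.0, 0.0, -100.9]
force: [-0.6, 0.7, -1.0]
opening: 0.0529
gripper_force: 30.0
clock: 9.05
tool_pos: [0.5355, -0.1332, 0.3517]
orientation: [180.0, -0.0, -101.0]
force: [-0.1, 0.4, 0.2]
opening: 0.0525
gripper_force: 30.0
```

View pics/w2.png

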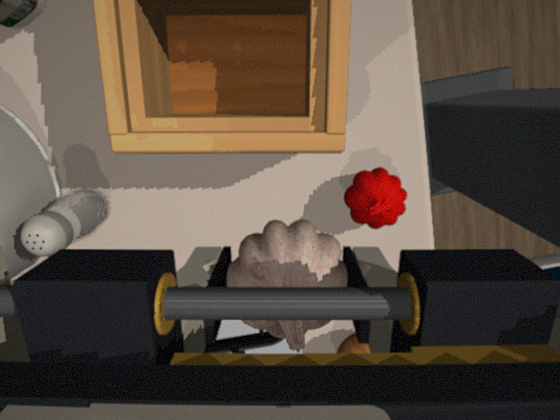

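The garlic is held at (287,280). The keeper's well end is at the top, with top-face corners near (110,134) and (346,134), and the red look-alike is at (376,198).

Run:
```python
from h import *
import pickle
s,o=pickle.load(open("w2.pkl","rb"))
im=s["color"]
for r in (60,95): print(r,im[r,92:170:2].sum(1)//3, im[r,300:354:2].sum(1)//3)
print("col230",im[100:160,230].sum(1)//3)
a,b=hit(s,(110,134),.084,o),hit(s,(346,134),.084,o)
print(a,b,np.linalg.norm(a-b))
cv2.imwrite("pics/w2c.png",cv2.resize(im[:165,85:360,::-1],None,fx=2.9,fy=2.9,interpolation=cv2.INTER_CUBIC))
```

```text
60 [104 110 107 111 119 140 136 142 139 140 132 129 134 133  91  74 109 131
 132 132 132 131 129 132  96  86  85  86  82  80  86  86  94  87  85  83
  80  83  62] [ 59  60  60  42  39  99 132  91  92  91  91  89  94  62  80 125 134 141
 140 142 140 138 134 134 139 146 147]
95 [110 111 110 113 112 109 114 142 144 144 141 146 139 133 133 133  84  73
 120 137 134 135 136 134 136 132  89  87  87  83  85  87  88  92  88  88
  85  80  87] [ 63  63  61  42  36 133 100  92  89  95  90  96  85  51 114 135 138 138
 138 139 138 138 133 128 144 152 149]
col230 [ 60  61  60  56  66  66  67  66  63  60  59  48  53  55  65  80  88 111
 131 135 134 131 131 133 134 132 133 134 135 134 128 105 111 135 142 145
 140 143 142 135 136 142 137 140 140 141 140 142 146 145 133 110  96 101
 117 116 116 118 118 123]
[ 0.64374312 -0.2076379   0.084     ] [ 0.48588536 -0.17639084  0.084     ] 0.16092063626963726
```

View pics/w2c.png

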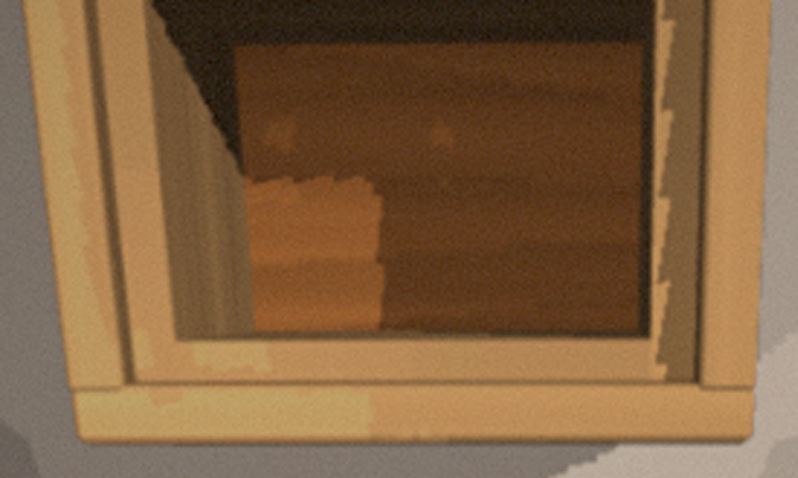

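The crop shows the rim's end edge at row 151.5 (corners at columns 112 and 344) and the recess's near edge at row 132.4 (columns 127.8 and 327.4).

Run:
```python
from h import *
import pickle
s,o=pickle.load(open("w2.pkl","rb"))
uv=[(112,151.5),(344.3,151.5),(127.8,132.4),(327.4,132.4)]
P=[(.0815,.063),(-.0815,.063),(.0675,.0485),(-.0675,.0485)]
y,t,r=fit(P,[hit(s,u,.084,o) for u in uv]);print("well",np.degrees(y),t,r)
W=Ro.from_euler("xyz",o["orientation"],degrees=True).as_matrix()
g=np.r_[t,.21];print((W.T@(g-o["tool_pos"])/.025).round(2))
```

```text
well -11.188945826302906 [ 0.55528479 -0.24140012] [0.00135857 0.00163942 0.00080897 0.00095814]
[ 4.09 -1.61  5.67]
```

```bash
python3 -m handwheel '[[-1,1,-0.4,0,0,0,0],[-1,1,-0.4,0,0,0,0],[-1,1,-0.4,0,0,0,0],[-1,1,-0.4,0.2,0,0,0],[-1,0.12,0,0.5,0,0,0]]'
python3 -m handwheel '[[-1,0,0,1,0,0,0],[-1,0,0,1,0,0,0],[-1,0,0,1,0,0,0],[-1,0,0,1,0,0,0],[-1,0,0,0.9,0,0,0]]'
python3 -m handwheel '[[-1,0,0,0,0,0,0],[-1,0,0,0,0,0,0]]'
```

```text
clock: 9.72
tool_pos: [0.5556, -0.2411, 0.3345]
orientation: [-179.9, 0.0, -101.0]
force: [-0.0, 0.0, 0.1]
opening: 0.0528
gripper_force: 30.0
clock: 10.35
tool_pos: [0.5549, -0.2393, 0.2109]
orientation: [179.9, 0.0, -100.9]
force: [0.4, 0.2, -0.4]
opening: 0.0528
gripper_force: 30.0
clock: 10.6
tool_pos: [0.5556, -0.2401, 0.2129]
orientation: [-180.0, -0.0, -100.9]
force: [0.3, -0.1, -0.6]
opening: 0.0526
gripper_force: 30.0
```

```bash
python3 -m handwheel '[[-1,0,0,0.28,0,0,0],[-1,0,0,0,0,0,0],[0.42,0,0,0,0,0,0],[0.42,0,0,0,0,0,0],[0.42,0,0,0,0,0,0]]'
python3 -m handwheel '[[0.42,0,0,-0.4,0,0,0],[0.42,0,0,-0.8,0,0,0],[0.42,0,0,-1,0,0,0],[0.42,0,0,-1,0,0,0],[0.42,0,0,-1,0,0,0]]'
```

```text
clock: 11.22
tool_pos: [0.5554, -0.2406, 0.2054]
orientation: [-180.0, -0.0, -100.9]
force: [0.0, 0.6, -0.0]
opening: 0.0621
gripper_force: 0.0
clock: 11.85
tool_pos: [0.5553, -0.2406, 0.3119]
orientation: [-180.0, -0.0, -100.9]
force: [-0.2, -0.0, 0.1]
opening: 0.062
gripper_force: 0.0
```

```bash
python3 -m handwheel '[[1,-0.4,0,-1,0,0,0],[1,-0.4,0,-1,0,0,0],[1,-0.4,0,-1,0,0,0],[1,0,0,0,0,0,0]]'
python3 - <<'E'
from h import *
import pickle
o=get_obs();s=snapshot("wrist");cv2.imwrite("pics/w3.png",cv2.resize(s["color"][:300,:,::-1],(800,429),interpolation=cv2.INTER_CUBIC))
pickle.dump((s,o),open("w3.pkl","wb"))
E
```

```text
clock: 12.35
tool_pos: [0.5615, -0.2108, 0.3884]
orientation: [-179.7, 0.0, -100.9]
force: [-0.2, -0.3, -0.2]
opening: 0.0872
gripper_force: 0.0
```

View pics/w3.png

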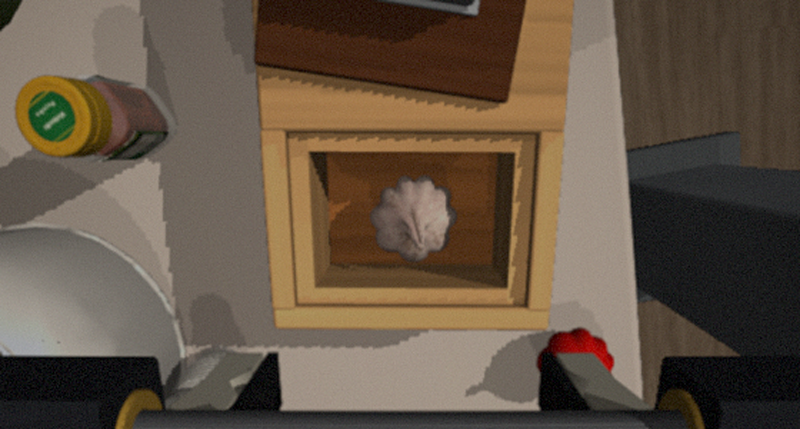

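The garlic stands upright in the well at (413,218) of this enlarged picture. The recess corners are near (286,131), (537,131), (528,307) and (295,304), and the lid's leading edge runs from (257,63) to (504,99).

Run:
```python
from h import *
import pickle
s,o=pickle.load(open("w3.pkl","rb"));k=1/1.42857
f=lambda L,z:[hit(s,(u*k,v*k),z,o) for u,v in L]
y,t,r=fit([(.0675,.0485),(.0675,-.0485),(-.0675,-.0485),(-.0675,.0485),(.0815,.063),(-.0815,.063)],f([(295,305),(286,131),(537,131),(528,307),(276,328),(548,328)],.084))
print("well",np.degrees(y).round(2),t.round(4),r.round(4))
L=f([(257,63),(504,99)],.092);print(np.round(L,4),np.linalg.norm(L[0]-L[1]))
yl,tl,r=fit([(.065,.046),(-.065,.046)],L);print("lid",np.degrees(yl),tl,r)
c,q=np.cos(y),np.sin(y);print("lid in well frame",np.array([[c,q],[-q,c]])@(tl-t))
```

```text
well -10.86 [ 0.5559 -0.2421] [0.0002 0.0009 0.0013 0.0009 0.0017 0.0014]
[[ 0.6166 -0.3362  0.092 ]
 [ 0.4981 -0.2958  0.092 ]] 0.12521935961379166
lid -18.8155395715709 [ 0.54251671 -0.35953828] [0.00239032 0.00239032]
lid in well frame [ 0.00897214 -0.11790328]
```

```bash
python3 -c "
from plant import *;print(get_obs()['joint_pos'])"
python3 -m handwheel '[[1,0,0,0,0,0,1],[1,0,0,0,0,0,1],[1,0,0,0,0,0,1],[1,0,0,0,0,0,1],[1,0,0,0,0,0,1]]'
python3 -c "
from plant import *;print(get_obs()['joint_pos'])"
```

```text
[-1.93552304e+00  1.41376573e+01 -1.08085159e+01  1.30372804e-03
 -6.49067439e+01 -8.94230720e+00]
clock: 13.02
tool_pos: [0.5606, -0.2114, 0.3843]
orientation: [179.9, -0.0, -131.1]
force: [1.3, 0.4, 0.3]
opening: 0.0877
gripper_force: 0.0
[-1.99114212e+00  1.42902774e+01 -1.09198685e+01 -1.38612524e-02
 -6.48809799e+01 -3.91384105e+01]
```

```bash
python3 -m handwheel '[[0,0,0,0,0,0,1],[0,0,0,0,0,0,1],[0,0,0,0,0,0,1],[0,0,0,0,0,0,1],[0,0,0,0,0,0,1]]' >/dev/null
python3 -m handwheel '[[0,0,0,0,0,0,1],[0,0,0,0,0,0,1],[0,0,0,0,0,0,1],[0,0,0,0,0,0,1],[0,0,0,0,0,0,1]]' >/dev/null
python3 -m handwheel '[[0,0,0,0,0,0,1],[0,0,0,0,0,0,0.35],[0,0,0,0,0,0,0]]'
cat >> h.py <<'E'
def todo(x,y,z,yaw=None):
    o=get_obs();W=Ro.from_euler("xyz",o["orientation"],degrees=True).as_matrix()
    print("shift",(W.T@(np.array([x,y,z])-o["tool_pos"])/.025).round(2),"turn",None if yaw is None else round(((o["orientation"][2]-yaw+180)%360-180)/6,2),"z",np.round(o["tool_pos"],4))
E
python3 -c "
from h import *;todo(.5417,-.360,.30,161.2);W=Ro.from_euler('xyz',get_obs()['orientation'],degrees=True).as_matrix();print(W.round(2))"
```

```text
clock: 14.65
tool_pos: [0.5608, -0.2112, 0.3848]
orientation: [-180.0, -0.0, 161.0]
force: [-0.3, 0.4, 0.2]
opening: 0.0439
gripper_force: 0.0
shift [-1.21 -5.88  3.39] turn -0.03 z [ 0.5608 -0.2112  0.3848]
[[-0.95  0.32 -0.  ]
 [ 0.32  0.95  0.  ]
 [ 0.   -0.   -1.  ]]
```

```bash
python3 -m handwheel '[[0,-0.24,-1,0,0,0,0],[0,-0.24,-1,0.2,0,0,0],[0,-0.24,-1,0.4,0,0,0],[0,-0.24,-1,0.4,0,0,0],[0,-0.25,-1,0.4,0,0,0]]' >/dev/null
python3 -m handwheel '[[0,0,-0.88,0.5,0,0,0],[0,0,0,0.5,0,0,0],[0,0,0,0.5,0,0,0],[0,0,0,0.5,0,0,0],[0,0,0,0,0,0,0]]'
python3 - <<'E'
from h import *
o=get_obs();todo(.5417,-.360,.275,161.2)
s=snapshot("wrist");cv2.imwrite("pics/w4.png",s["color"][:,:,::-1])
E
```

```text
clock: 15.9
tool_pos: [0.5416, -0.3593, 0.2989]
orientation: [180.0, -0.1, 161.0]
force: [0.4, 1.2, -0.3]
opening: 0.0443
gripper_force: 0.0
shift [-0.01 -0.03  0.96] turn -0.03 z [ 0.5416 -0.3593  0.2989]
```

View pics/w4.png

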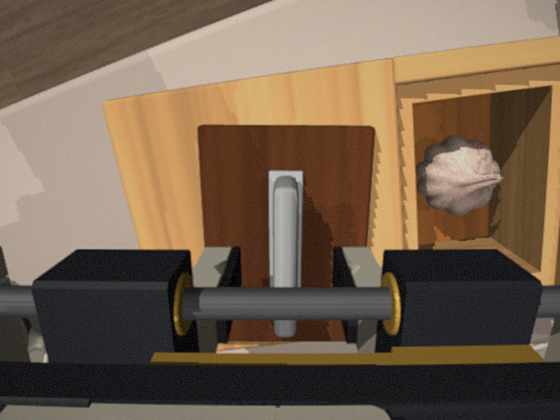

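The handle is centred between the fingers (column 286, fingers at 238 and 335) and square to them, and the garlic is in the well at (458,175). I'll lower and grip.

```bash
python3 -m handwheel '[[0,0,0,0.5,0,0,0],[0,0,0,0.43,0,0,0],[0,0,0,0,0,0,0]]'
python3 -m handwheel '[[-1,0,0,0,0,0,0],[-1,0,0,0,0,0,0],[-1,0,0,0,0,0,0],[-1,0,0,0,0,0,0],[-1,0,0,0,0,0,0]]'
python3 - <<'E'
from h import *
import numpy as np
y=np.radians(-10.9);t=np.array([.5558,-.242])
u=np.array([-np.sin(y),np.cos(y)])
o=get_obs();p=t-.09*u;q=t-.015*u
todo(*p,o["tool_pos"][2],169.1);todo(*q,o["tool_pos"][2],169.1)
print("from p to q dist",.075/.025)
E
```

```text
clock: 16.32
tool_pos: [0.5413, -0.3598, 0.2755]
orientation: [180.0, -0.1, 161.0]
force: [0.2, 0.1, 0.4]
opening: 0.0441
gripper_force: 0.0
clock: 16.95
tool_pos: [0.5417, -0.36, 0.2772]
orientation: [-180.0, 0.0, 161.0]
force: [0.6, -0.6, 1.4]
opening: 0.0115
gripper_force: 30.0
shift [ 0.5   1.08 -0.  ] turn -1.35 z [ 0.5417 -0.36    0.2772]
shift [ 0.92  4.05 -0.  ] turn -1.35 z [ 0.5417 -0.36    0.2772]
from p to q dist 2.9999999999999996
```

```bash
python3 -m handwheel '[[-1,0.12,0.25,0.04,0,0,-0.35],[-1,0.13,0.27,0,0,0,-0.35],[-1,0.13,0.28,0,0,0,-0.35],[-1,0.12,0.28,0,0,0,-0.3],[-1,0,0,0,0,0,0]]'
python3 - <<'E'
from h import *
import numpy as np,pickle
y=np.radians(-10.9);t=np.array([.5558,-.242])
u=np.array([-np.sin(y),np.cos(y)])
todo(*(t-.015*u),.277,169.1)
o=get_obs();s=snapshot("wrist");cv2.imwrite("pics/w5.png",cv2.resize(s["color"][:300,80:,::-1],(800,500),interpolation=cv2.INTER_CUBIC))
pickle.dump((s,o),open("w5.pkl","wb"))
E
```

```text
clock: 17.58
tool_pos: [0.5376, -0.33, 0.2772]
orientation: [-180.0, 0.1, 169.3]
force: [0.5, 0.6, 7.9]
opening: 0.0117
gripper_force: 30.0
shift [-0.06  3.    0.  ] turn 0.03 z [ 0.5376 -0.33    0.2772]
```

View pics/w5.png

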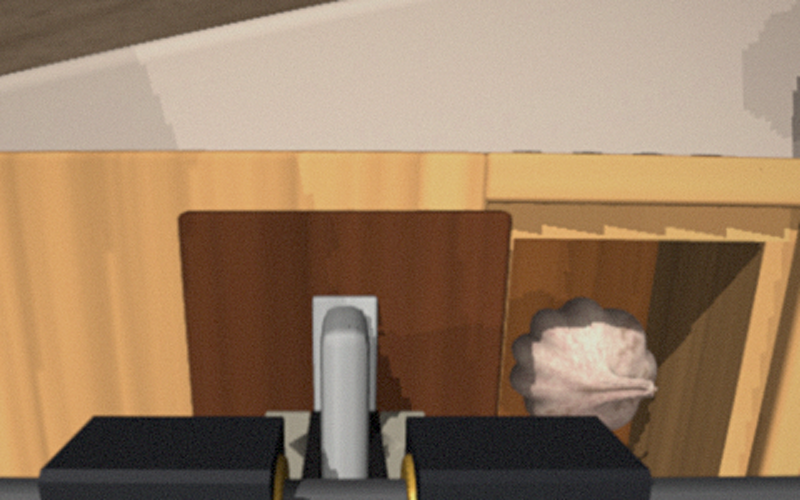

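The lid's robot-side edge is at row 211 (columns 180–511). The keeper's edge is at row 152 and the recess edge at row 204, both parallel to it.

Run:
```python
from h import *
import pickle
s,o=pickle.load(open("w5.pkl","rb"));k=480/800
y=np.radians(-10.9);t=np.array([.5558,-.242]);c,q=np.cos(y),np.sin(y)
for n,u,v,z in [("keeper",100,152,.084),("keeper",480,152,.084),("keeper",780,157,.084),("recess -67.5",490,203,.084),("recess",790,206,.084),("recess corner",488,203,.084),("lid",190,211.5,.092),("lid",500,211.5,.092),("lead top",511,225,.092),("trail",180,225,.092)]:
    p=hit(s,(80+u*k,v*k),z,o)[:2]-t;print(n,(np.array([[c,q],[-q,c]])@p*1e3).round(1))
```

```text
keeper [ -80.7 -155.9]
keeper [-80.8 -50.8]
keeper [-80.7  34.3]
recess -67.5 [-67.  -47.2]
recess [-67.2  39.9]
recess corner [-67.  -47.7]
lid [ -65.  -129.8]
lid [-65.3 -46.2]
lead top [-61.7 -42.9]
trail [ -61.4 -132.8]
```

```bash
python3 -m handwheel '[[-1,-0.01,0.6,0,0,0,0],[-1,-0.01,0.6,0,0,0,0],[-1,-0.01,0.6,0,0,0,0],[-1,0,0.6,0,0,0,0],[-1,0,0.56,0,0,0,0]]'
python3 -m handwheel '[[-1,0,0,0,0,0,0],[-1,0,0,0,0,0,0]]'
```

```text
clock: 18.25
tool_pos: [0.5518, -0.258, 0.2769]
orientation: [-179.9, 0.1, 169.2]
force: [-1.3, -6.1, 5.6]
opening: 0.0119
gripper_force: 30.0
clock: 18.5
tool_pos: [0.5519, -0.257, 0.2769]
orientation: [180.0, 0.1, 169.2]
force: [-0.9, 3.5, 8.9]
opening: 0.012
gripper_force: 30.0
```

```bash
python3 -m handwheel '[[-0.41,0,0,0,0,0,0],[-0.41,0,0,0,0,0,0],[-0.41,0,0,-0.08,0,0,0],[-0.41,0,0,0,0,0,0],[-0.41,0,0,0,0,0,0]]'
python3 -m handwheel '[[-0.41,0,0.15,0,0,0,0],[-0.41,0,0.15,0,0,0,0],[-0.41,0,0.15,0,0,0,0],[-0.41,0,0.1,0,0,0,0],[-0.41,0,0.1,0,0,0,0]]'
python3 -c "
from h import *
o=get_obs();s=snapshot('wrist');cv2.imwrite('pics/w6.png',cv2.resize(s['color'][:300,80:,::-1],(800,500),interpolation=cv2.INTER_CUBIC))
"
```

```text
clock: 19.12
tool_pos: [0.5517, -0.2581, 0.2778]
orientation: [-180.0, -0.0, 169.1]
force: [-0.7, -0.4, -0.8]
opening: 0.0264
gripper_force: 0.0
clock: 19.75
tool_pos: [0.5548, -0.242, 0.2778]
orientation: [-180.0, -0.0, 169.1]
force: [0.2, -2.1, -1.5]
opening: 0.0259
gripper_force: 0.7
```

View pics/w6.png

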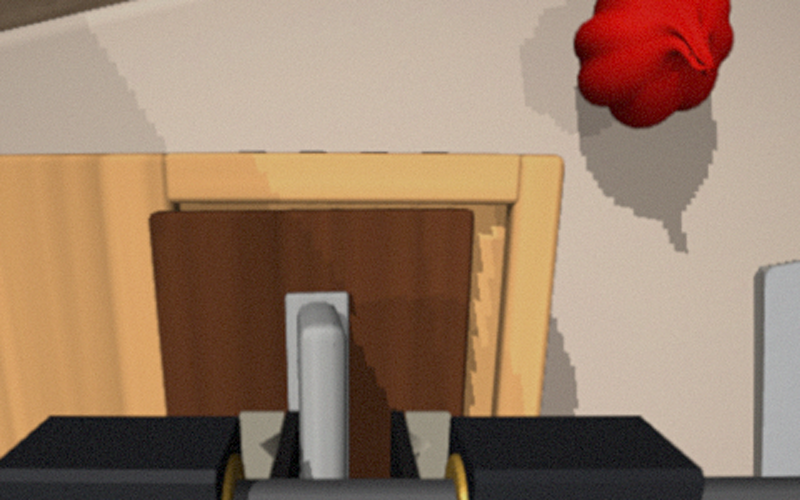

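The trailing edge (column 152) still rides on the deck and the leading edge is at column 472, with the recess end at 512, so the lid has about 8–10 mm to go. That was the tenth and last picture, so I finish on force and numeric image checks.

```bash
python3 -m handwheel '[[-0.41,0,0.1,0,0,0,0],[-0.41,0,0.08,0,0,0,0],[-0.41,0,0.06,0,0,0,0],[-0.41,0,0,0,0,0,0]]'
cat > edge.py <<'E'
from h import *
# lid edges (dark vs pale wood) along rows of the wrist picture, in the well frame, mm
y=np.radians(-10.9);t=np.array([.5558,-.242]);c,q=np.cos(y),np.sin(y);M=np.array([[c,q],[-q,c]])
o=get_obs();s=snapshot("wrist");g=s["color"].mean(2)
W=lambda u,v,z:(M@(hit(s,(u,v),z,o)[:2]-t)*1e3).round(1)
p=M@(o["tool_pos"][:2]-t);print("tcp",(p*1e3).round(1))
for v in (145,160):
    d=np.where(g[v,100:420]<72)[0]+100;print("row",v,"dark cols",d[0],d[-1],W(d[0],v,.084),W(d[-1],v,.084));print(g[v,150:196:2].astype(int),g[v,340:396:2].astype(int))
for u in(220,320):
    print("col",u,g[88:136:2,u].astype(int))
E
python3 edge.py
```

```text
clock: 20.3
tool_pos: [0.5561, -0.236, 0.278]
orientation: [180.0, 0.0, 169.1]
force: [0.5, -0.5, -0.3]
opening: 0.0258
gripper_force: 0.0
tcp [-0.8  5.9]
row 145 dark cols 173 371 [-56.  -46.7] [-55.9  48.5]
[162 163 162 156 153 150 149 149 151 126 107  75  42  46  78  52  56  56
  60  58  50  59  59] [ 63  64  67  67  67  66  63  57  66  61  66  66  59  49  93  74  88 135
 163 167 171 170 168 170 168 167 168 166]
row 160 dark cols 174 366 [-48.7 -46.8] [-48.7  46.5]
[161 163 155 161 155 154 148 148 150 143 121  97  60  43  62  62  54  56
  55  57  63  56  70] [ 66  64  63  65  66  66  58  61  67  68  61  65  52  65  94  82 113 157
 161 168 171 171 167 170 169 168 167 168]
col 220 [193 130 160 161 157 156 156 159 162 160 158 162 157 157 159 133  82 101
  79  51  59  58  59  56]
col 320 [188 185 165 168 170 168 166 169 168 171 166 170 166 166 166 151  98 112
  93  50  58  60  66  68]
```

Edges at −47 and +46…48 mm with thin gaps at both ends fit a seated lid. I'll back off, lift clear and check numerically from higher up.

```bash
python3 -m handwheel '[[-0.2,0,-0.22,0,0,0,0],[-0.2,0,0,-0.5,0,0,0],[-0.2,0,0,-1,0,0,0],[-0.2,0,0,-1,0,0,0],[-0.2,0,0,-1,0,0,0]]'
python3 -m handwheel '[[-0.2,0,0.6,-1,0,0,0],[-0.2,1,0,-0.4,0,0,0],[-0.2,0.6,0,0,0,0,0],[-0.2,0,0,0,0,0,0]]'
python3 - <<'E'
from h import *
y=np.radians(-10.9);t=np.array([.5558,-.242]);c,q=np.cos(y),np.sin(y);R=np.array([[c,-q],[q,c]])
o=get_obs()
def proj(s,X):
    A,cc=ext(s,o);r,_=cv2.Rodrigues(A.T);K=np.array([[s["fx"],0,s["cx"]],[0,s["fy"],s["cy"]],[0,0,1]])
    return cv2.projectPoints(np.array(X,float),r,-A.T@cc,K,np.array([s["k1"],0,0,0,0.]))[0][:,0]
s=snapshot("wrist");g=s["color"].astype(np.float32).mean(2)
def line(f,name,a):
    P=proj(s,[np.r_[t+R@(np.array(f(v))/1e3),.084] for v in a]).astype(np.float32)
    print(name,cv2.remap(g,P[:,:1],P[:,1:],cv2.INTER_LINEAR)[:,0].astype(int).tolist(),"px",P[0].round(),P[-1].round())
for x in(-55,-50,0,25,50):
    line(lambda v:(x,v),f"x={x} y-56..-40",range(-56,-39));line(lambda v:(x,v),f"x={x} y 40..56",range(40,57))
for yy in(-30,30): line(lambda v:(v,yy),f"y={yy} x-74..-58",range(-74,-57));line(lambda v:(v,yy),f"y={yy} x58..74",range(58,75))
E
```

```text
clock: 20.98
tool_pos: [0.5549, -0.2418, 0.3673]
orientation: [-180.0, 0.1, 169.1]
force: [0.4, 0.9, -0.7]
opening: 0.0346
gripper_force: 0.0
clock: 21.48
tool_pos: [0.5175, -0.2193, 0.4009]
orientation: [180.0, 0.0, 169.1]
force: [0.3, 0.2, 0.4]
opening: 0.0351
gripper_force: 0.0
x=-55 y-56..-40 [138, 136, 132, 128, 129, 131, 121, 105, 81, 55, 53, 58, 49, 47, 49, 47, 49] px [200. 177.] [219. 177.]
x=-55 y 40..56 [58, 51, 56, 57, 55, 46, 47, 64, 77, 78, 112, 136, 147, 147, 146, 146, 146] px [314. 177.] [333. 177.]
x=-50 y-56..-40 [139, 136, 134, 130, 128, 128, 122, 104, 77, 51, 46, 68, 55, 46, 43, 50, 50] px [200. 183.] [219. 183.]
x=-50 y 40..56 [50, 54, 51, 56, 51, 49, 50, 69, 79, 82, 114, 143, 146, 149, 148, 144, 147] px [314. 183.] [333. 183.]
x=0 y-56..-40 [138, 136, 133, 129, 130, 131, 121, 104, 73, 49, 59, 72, 59, 48, 51, 47, 49] px [204. 238.] [222. 238.]
x=0 y 40..56 [50, 55, 57, 57, 54, 55, 52, 73, 79, 82, 126, 140, 146, 145, 147, 146, 144] px [313. 238.] [331. 238.]
x=25 y-56..-40 [4, 53, 100, 121, 120, 122, 120, 121, 121, 119, 122, 120, 119, 118, 122, 120, 121] px [206. 264.] [223. 264.]
x=25 y 40..56 [49, 56, 52, 54, 54, 47, 53, 82, 88, 81, 78, 38, 9, 6, 11, 14, 22] px [312. 264.] [330. 264.]
x=50 y-56..-40 [19, 20, 25, 24, 33, 26, 26, 28, 41, 46, 47, 49, 47, 47, 52, 53, 45] px [208. 289.] [225. 289.]
x=50 y 40..56 [50, 48, 45, 46, 51, 47, 55, 51, 52, 51, 52, 49, 46, 46, 46, 47, 50] px [312. 289.] [329. 289.]
y=-30 x-74..-58 [139, 138, 139, 138, 135, 125, 93, 64, 46, 47, 50, 49, 48, 47, 49, 48, 51] px [230. 155.] [230. 174.]
y=-30 x58..74 [77, 79, 80, 82, 84, 83, 85, 82, 79, 77, 82, 82, 79, 75, 74, 76, 74] px [236. 296.] [237. 311.]
y=30 x-74..-58 [145, 145, 146, 148, 144, 137, 108, 76, 53, 48, 50, 49, 51, 49, 49, 49, 51] px [302. 155.] [302. 174.]
y=30 x58..74 [79, 81, 79, 79, 82, 82, 82, 79, 76, 77, 82, 80, 81, 75, 73, 74, 72] px [301. 296.] [300. 311.]
```

```bash
python3 -m handwheel '[[0,0.3,-1,0,0,0,0],[0,0.3,-1,0,0,0,0],[0,0.3,-1,0,0,0,0],[0,0.3,-1,0,0,0,0],[0,0.3,-1,0,0,0,0]]' >/dev/null
python3 -m handwheel '[[0,0.3,-1,0,0,0,0],[0,0.3,-1,0,0,0,0],[0,0.3,-1,0,0,0,0],[0,0.3,-1,0,0,0,0],[0,0.3,-1,0,0,0,0]]'
cat > chk.py <<'E'
from h import *
y=np.radians(-10.9);t=np.array([.5558,-.242]);c,q=np.cos(y),np.sin(y);R=np.array([[c,-q],[q,c]])
for n in("top","scene"):
    s=snapshot(n);cv2.imwrite(f"pics/end_{n}.png",s["color"][:,:,::-1]);g=s["color"].astype(np.float32).mean(2);A,cc=ext(s);K=np.array([[s["fx"],0,s["cx"]],[0,s["fy"],s["cy"]],[0,0,1]])
    def line(f,a):
        X=np.array([np.r_[t+R@(np.array(f(v))/1e3),.084] for v in a])
        P=cv2.projectPoints(X,cv2.Rodrigues(A.T)[0],-A.T@cc,K,np.array([s["k1"],0,0,0,0.]))[0][:,0].astype(np.float32)
        return cv2.remap(g,P[:,:1],P[:,1:],cv2.INTER_LINEAR)[:,0].astype(int).tolist()
    for yy in(-30,0,30): print(n,"y",yy,"x-80..-56",line(lambda v:(v,yy),range(-80,-55,2)),"x56..80",line(lambda v:(v,yy),range(56,81,2)))
    for x in(-50,50): print(n,"x",x,"y-60..-36",line(lambda v:(x,v),range(-60,-35,2)),"y36..60",line(lambda v:(x,v),range(36,61,2)))
E
python3 chk.py
```

```text
clock: 22.78
tool_pos: [0.3975, -0.4518, 0.3996]
orientation: [180.0, -0.1, 169.1]
force: [-0.1, 0.1, -0.1]
opening: 0.0438
gripper_force: 0.0
top y -30 x-80..-56 [162, 181, 178, 180, 183, 161, 124, 69, 69, 72, 74, 74, 74] x56..80 [72, 72, 71, 71, 77, 117, 152, 184, 180, 177, 179, 171, 159]
top y 0 x-80..-56 [166, 179, 179, 180, 183, 166, 133, 74, 60, 67, 71, 72, 72] x56..80 [76, 75, 75, 82, 102, 132, 162, 175, 180, 178, 175, 168, 155]
top y 30 x-80..-56 [167, 176, 179, 179, 178, 164, 137, 94, 68, 70, 71, 71, 72] x56..80 [75, 75, 78, 83, 106, 133, 163, 176, 179, 179, 174, 164, 144]
top x -50 y-60..-36 [177, 176, 175, 175, 163, 135, 85, 70, 66, 72, 73, 73, 72] y36..60 [75, 74, 75, 75, 59, 78, 127, 160, 178, 179, 182, 180, 162]
top x 50 y-60..-36 [174, 174, 175, 177, 175, 114, 83, 78, 78, 76, 72, 70, 69] y36..60 [72, 72, 73, 72, 54, 80, 138, 167, 182, 181, 184, 182, 161]
scene y -30 x-80..-56 [180, 177, 174, 169, 159, 139, 117, 94, 84, 79, 77, 76, 76] x56..80 [74, 75, 79, 95, 120, 147, 166, 173, 176, 174, 166, 151, 128]
scene y 0 x-80..-56 [175, 175, 174, 170, 160, 139, 115, 93, 80, 74, 73, 73, 74] x56..80 [73, 74, 77, 90, 115, 140, 160, 170, 175, 174, 166, 152, 128]
scene y 30 x-80..-56 [161, 169, 172, 169, 157, 141, 117, 97, 82, 78, 76, 76, 82] x56..80 [76, 77, 81, 96, 119, 144, 161, 170, 175, 174, 168, 157, 138]
scene x -50 y-60..-36 [175, 175, 170, 165, 152, 139, 121, 100, 90, 80, 79, 77, 78] y36..60 [125, 113, 108, 105, 118, 133, 146, 160, 168, 172, 175, 174, 173]
scene x 50 y-60..-36 [175, 173, 171, 163, 155, 139, 121, 104, 90, 83, 78, 78, 77] y36..60 [77, 80, 87, 99, 116, 133, 148, 163, 171, 178, 179, 181, 183]
```

Both fixed cameras show the lid inside the recess on all four sides, with no overlap onto the rim. The bystanders were never touched, so I'm handing in.

```bash
python3 -c "
from plant import *;print(close_job())"
```

```text
the job is handed in; nothing more can be done
None
```

The garlic is in the well, and the lid was slid into its recess without being lifted; edge checks in the camera images fit a flush lid. The gripper was empty and clear of everything when I handed in, at about 23 s.

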